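Close the water tank's fill port with its camlock cap

TASK

Close the fill port of the flat water tank: take the metal camlock cap with the two brass lever arms (not the plain orange cap), push it upright and fully home onto the tank's grooved adaptor, then swing its two lever arms fully down, one after the other, and let go.

Things in the scene. Friction and masses are not known exactly. Their poses are not given: they have to be found in the camera images.
- port (a point): Centre of the top face of the steel grooved adaptor upright on the flat aluminium tank (110 x 150 mm, top 40 mm above the table, fixed). z up. Its head is 34 mm across, tapered at the top to 20 mm over 8 mm; below lie a groove and, 38 mm under this point, a 50 mm shoulder where the cap's rim rests when home, in any yaw: coupling is then 15.5 mm below this point.
- coupling (a point): Centre (half-way up) of the loose aluminium camlock cap, upright on the table: 50 mm round, 45 high, closed top, 39 mm bore open below, 0.38 kg. z up. Brass arms along +y (lever_a) and -y (lever_b), 14 to 17 mm wide, 6 thick, 46 long; hinges along x at y = +-31 mm, 1.5 mm below centre; ears reach 35 mm from the axis, 5 mm above centre. Grip the round body above the ears, in any direction.
- lever_a (a joint): Lever arm on the cap's +y side, rad: 0 = sticks out level (open), grows as its end swings down, 1.45 = stop, hanging beside the cap (closed). Starts between 0 and 0.25. Light friction (0.03 N m) holds it wherever it is left. Its cam swings into the adaptor's groove when the cap is home; with the cap 10 mm too high it jams at about 1 rad.
- lever_b (a joint): The same for the lever arm on the cap's -y side.

How it is judged:
By the outcome, as a careful person would: the job done as asked, in the order asked, and still so for the second after the job is handed in, with the robot touching nothing.
It also fails if it takes over 58 s, if anything falls off the work surface, if the arm or the gripper's body presses on something with over 40 N, if the wrist force passes 120 N, or if a joint passes its speed limit or range.

ROBOT

A 6-joint arm with a two-finger parallel gripper is mounted at the origin on a cart in front of the work surface, level with it; the furniture and walls round the work are solid. World frame = base frame: x ahead of the robot, y to its left, z up, the work surface at z = 0. Lengths are in m, angles in degrees, forces in N, time in s.
With the tool pointing down it reaches from about 0.35 to 0.875 m from the base axis. Payload 4.2 kg.
Tool frame: the origin (TCP) lies midway between the tips of the shut fingers; the grasp point (between the pads) lies 19 mm behind it; z points along the fingers, y is the direction in which the jaws open and shut (so a half turn about z gives the same grasp; the last joint's range is limited). The gripper opens to 87 mm and grips with 3 to 60 N. Pads are 19 mm wide; open, the fingers measure 117 mm over their backs; the gripper's body (75 mm by 190 mm) begins 51 mm behind the grasp point.
Start: joints at [-61.845, 22.042, 0.453, 0, -68.411, -14.817], TCP at [0.144, -0.608, 0.223] pointing down, gripper open.
Joint ranges: [-179.83, 179.83], [-69.29, 118.12], [-61.27, 80.66], [-181.25, 117.63], [-171.15, -9.14], [-177.46, 177.46]. Speed limits (degrees/s): [159.86, 159.86, 180, 180, 180, 180].

INTERFACE

Orientations are given as a 3x3 rotation matrix whose columns are the frame's x, y, z axes.
In Python, from station import sense, capture, calibration, finish_job gives the robot as it stands.
- The arm moves only by the tool carry_out, never from a script. Its argument "commands" is one flat list of numbers, 6 for each row, row after row: the shift along the tool's x, y, z in mm, then the turn, a rotation vector about the tool's x, y, z in rad. A call has 1 to 5 rows; each row shifts and turns the pose as measured when the row begins, along the tool's axes as they then stand; what a row does not reach is not made up. A row lasts 1/8 s, in which the tool goes at most 62.5 mm and 10.7 degrees, less where a joint would pass 70% of its speed; a pose out of reach is approached as far as the arm can. A call is refused whole if a number of a shift passes 62.5 or a number of a turn 0.188, either way. A call with a gripper value outside its range is refused whole. "grip" is the finger opening in mm, from 0 to 87, set as the call begins (left out, the last holds). The fingers move at their own pace and stop on an object; the grip force is fixed at half the most. Time passes only in rows, so rows that do not move let the fingers close. It gives the time, the measured TCP pose, the force and the opening at its end, in the units of the state.
- sense(): the state, without advancing time (a new reading comes with each control period).
- capture(name): name is "side" or "top" or "wrist"; returns the picture (420x560x3 uint8, red, green, blue); there is no depth.
- calibration(name): a dict with "fx", "fy", "cx", "cy" (pixels), "rvec" (rotation vector, rad) and "tvec" (3), from world to camera coordinates, as OpenCV has them. Camera axes: x right, y down, z forward; pixel columns grow to the right and rows downward; lengths in m; the calibration is good to about 2 mm. The wrist camera is an equidistant fisheye: a pixel r from the principal point sees the ray r / f radians off the axis. A picture is of the moment at which its call begins: read the wrist's pose just before it. calibration takes no time and is no camera call; for the wrist camera it gives the pose at the moment of the call.
- finish_job(): hands the job in, once; it reports no verdict.
The state is a dict: "time_s": time; "joints": joint angles; "joint_velocities": joint speeds; "effort": joint torques, N m; "tcp_pos": TCP position; "ee_rot": TCP orientation; "wrist_force": force on the tool from outside, world axes, zero at the start; "moment": the same for the moment, N m; "gripper_width": opening from 0.0 (shut) to 1.0 (fully open).
Only numpy, scipy, OpenCV 4.12 (cv2) and the standard library are available. Lean on these libraries where they do the work, as an engineer would, in place of code of your own. Each camera call takes 0.05 s, during which the arm holds its last target.

## Working session

There is one attempt and no reset: what is moved stays moved. The work goes in short steps, Python scripts to look and compute and a tool call to move; the robot and the scene stay as the last step left them, time stands still between calls to the robot, and variables do not carry over. Pictures are saved under pics/ and viewed, and the job is handed in when it is done.

Besides the shell and the picture viewer there is one more tool, called after "Request:" as name(argument=value, ...) on one line, values as JSON. carry_out: Moves the arm, as the interface text tells. Its arguments: {"type":"object","properties":{"commands":{"type":"array"},"grip":{"type":"number"}},"required":["commands"]}

```bash
mkdir -p pics; cat > h.py <<'E'
import numpy as np, cv2
from station import sense, capture, calibration, finish_job
def cam(n):
    c=calibration(n); R=cv2.Rodrigues(np.array(c['rvec'],float))[0]; t=np.array(c['tvec'],float).reshape(3)
    return c,R,t
def ray(n,u,v,C=None):
    c,R,t=C or cam(n)
    x=(u-c['cx'])/c['fx']; y=(v-c['cy'])/c['fy']
    if n=='wrist':
        r=np.hypot(x,y); d=np.array([x/r*np.sin(r),y/r*np.sin(r),np.cos(r)]) if r>1e-9 else np.array([0,0,1.])
    else: d=np.array([x,y,1.])
    d/=np.linalg.norm(d)
    return -R.T@t, R.T@d
def plane(n,u,v,z,C=None):
    o,d=ray(n,u,v,C); return o+d*(z-o[2])/d[2]
def proj(n,p,C=None):
    c,R,t=C or cam(n); q=R@np.array(p,float)+t
    if n=='wrist':
        r=np.hypot(q[0],q[1]); th=np.arctan2(r,q[2]); return c['cx']+c['fx']*th*q[0]/r, c['cy']+c['fy']*th*q[1]/r
    return c['cx']+c['fx']*q[0]/q[2], c['cy']+c['fy']*q[1]/q[2]
def tri(o1,d1,o2,d2):
    A=np.stack([d1,-d2],1); s=np.linalg.lstsq(A,o2-o1,rcond=None)[0]
    a=o1+d1*s[0]; b=o2+d2*s[1]; return (a+b)/2, np.linalg.norm(a-b)
def save(n,f):
    im=capture(n); cv2.imwrite('pics/'+f,im[:,:,::-1]); return im
E
python3 - <<'E'
from h import *
np.set_printoptions(precision=4,suppress=True)
s=sense(); print({k:np.round(v,3).tolist() for k,v in s.items()})
for n in ('side','top','wrist'):
    c,R,t=cam(n); print(n,c,-R.T@t,R[2]); save(n,n+'0.png')
E
```

```text
{'time_s': 0.0, 'joints': [-61.845, 22.091, 0.38, -0.03, -68.412, -14.815], 'joint_velocities': [0.035, -0.04, -0.066, -0.067, 0.073, -0.08], 'effort': [0.0, -39.067, 18.741, 4.22, 0.011, -0.0], 'tcp_pos': [0.144, -0.608, 0.221], 'ee_rot': [[-0.973, -0.231, -0.001], [-0.231, 0.973, 0.002], [0.0, 0.002, -1.0]], 'wrist_force': [0.747, -0.498, -0.346], 'moment': [0.007, -0.026, 0.038], 'gripper_width': 1.0}
side {'fx': 421.5888137541525, 'fy': 421.5888137541525, 'cx': 281.5624721277016, 'cy': 206.2006963932677, 'rvec': array([ 0.4046, -2.4259,  1.5889]), 'tvec': array([0.4096, 0.1882, 0.6276])} [0.2026 0.6079 0.4319] [ 0.3239 -0.8597 -0.395 ]
top {'fx': 421.14300680035666, 'fy': 421.14300680035666, 'cx': 282.48297190632184, 'cy': 210.94824969902368, 'rvec': array([ 2.154 , -2.2001,  0.0661]), 'tvec': array([-0.1076,  0.461 ,  0.927 ])} [ 0.3887 -0.1292  0.957 ] [ 0.0742  0.0126 -0.9972]
wrist {'fx': 325.19226210127806, 'fy': 325.19226210127806, 'cx': 280.2592393506979, 'cy': 210.71504863310747, 'rvec': array([-1.8323, -2.316 , -0.3283]), 'tvec': array([ 0.6239, -0.0346,  0.3914])} [ 0.0715 -0.6255  0.3838] [ 0.2674  0.0665 -0.9613]
```

```bash
ls -la
```

```text
total 16
drwxr-xr-x  3 agent agent 4096 Dec  7 15:57 .
drwxr-xr-x 23 root  root  4096 Dec  7 15:57 ..
-rw-r--r--  1 agent agent 1106 Dec  7 15:57 h.py
drwxr-xr-x  2 agent agent 4096 Dec  7 15:57 pics
```

View pics/top0.png

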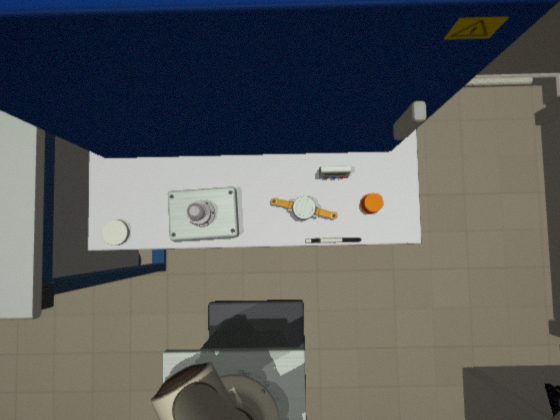

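View pics/side0.png

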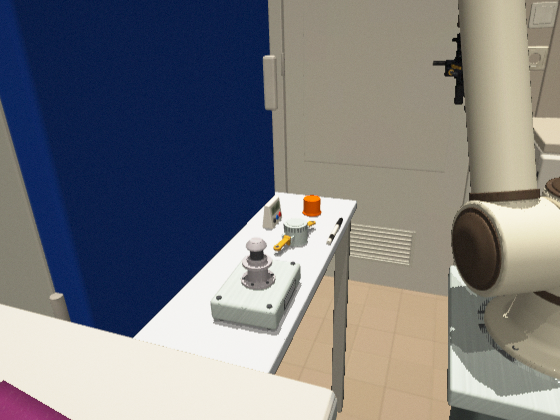

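View pics/wrist0.png

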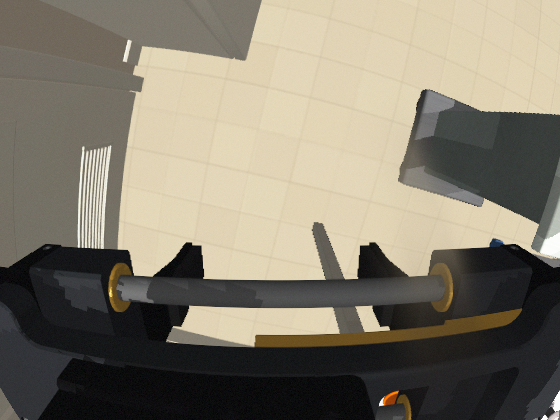

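```bash
python3 - <<'E'
from h import *
np.set_printoptions(precision=4,suppress=True)
im=cv2.imread('pics/top0.png'); 
cv2.imwrite('pics/topz.png',cv2.resize(im[160:260,150:350],None,fx=4,fy=4,interpolation=cv2.INTER_CUBIC))
im2=cv2.imread('pics/side0.png')
cv2.imwrite('pics/sidez.png',cv2.resize(im2[180:340,200:360],None,fx=3.7,fy=3.7,interpolation=cv2.INTER_CUBIC))
for u,v in [(89,157),(89,250),(420,243),(418,152),(304,208),(200,212)]: print(u,v,plane('top',u,v,0), plane('top',u,v,0.045))
for n in ('top',):
    C=cam(n); print(proj(n,[0.5,0,0]),proj(n,[0.5,-.1,0]))
hsv=cv2.cvtColor(im,cv2.COLOR_BGR2HSV)
m=cv2.inRange(hsv,(10,120,80),(28,255,255)); m[:160]=0
k,l,s,c=cv2.connectedComponentsWithStats(m)
for i in range(1,k):
    if s[i,4]>15: print(s[i],c[i])
E
```

```text
89 157 [0.5948 0.3283 0.    ] [0.5852 0.3068 0.045 ]
89 250 [0.3803 0.3254 0.    ] [0.3807 0.304  0.045 ]
420 243 [ 0.3806 -0.4258  0.    ] [ 0.381  -0.4118  0.045 ]
418 152 [ 0.5886 -0.4305  0.    ] [ 0.5792 -0.4163  0.045 ]
304 208 [ 0.4655 -0.1663  0.    ] [ 0.4619 -0.1645  0.045 ]
200 212 [ 0.4615  0.0713 -0.    ] [0.4581 0.0619 0.045 ]
(np.float64(230.97060994127287), np.float64(194.57655921811764)) (np.float64(274.6277129837286), np.float64(193.6076681106434))
[361 194  22  20 354] [371.3023 203.0593]
[271 199  22  10 117] [282.0427 203.1368]
[315 208  22  11 120] [324.6083 213.3417]
```

View pics/topz.png

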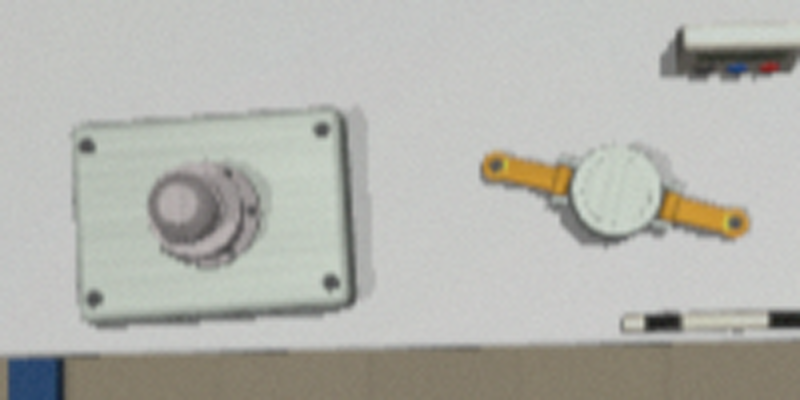

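View pics/sidez.png

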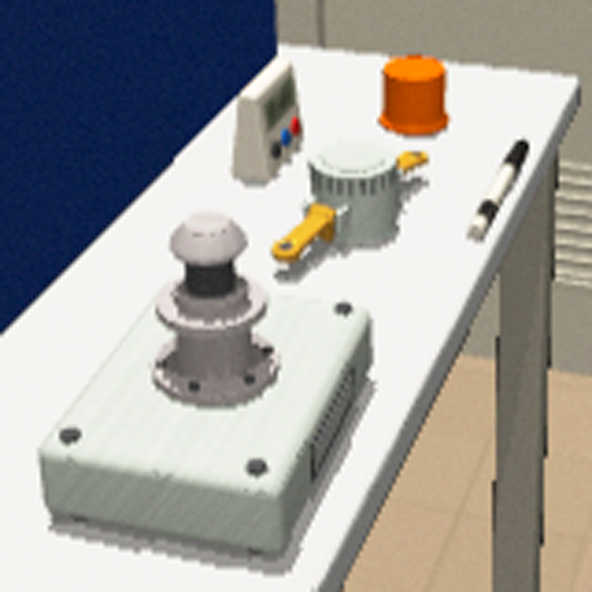

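```bash
python3 - <<'E'
from h import *
np.set_printoptions(precision=4,suppress=True)
P=tri(*ray('top',195.3,210.8),*ray('side',200+209/3.7,180+222/3.7)); print('port',P)
C=tri(*ray('top',304.25,206.75),*ray('side',200+353/3.7,180+160/3.7)); print('cap',C, plane('top',304.25,206.75,.045))
a=plane('top',150+497/4,160+163/4,.02);b=plane('top',150+737/4,160+221/4,.02);print(a,b,np.degrees(np.arctan2(*(a-b)[:2])), np.linalg.norm(a-b),(a+b)/2)
# tank screws at z .04
for u,v in [(87,146),(321,129),(94,299),(331,283)]: print(plane('top',150+u/4,160+v/4,.04))
print([proj('side',[.4619,-.1645,z]) for z in (0,.045)])
E
```

```text
port (array([0.4553, 0.0569, 0.1139]), np.float64(0.000358955263654009))
cap (array([ 0.4642, -0.1656,  0.0404]), np.float64(0.0016106731021219537)) [ 0.4646 -0.1652  0.045 ]
[ 0.4816 -0.0995  0.02  ] [ 0.4463 -0.2324  0.02  ] 14.895811283431335 0.1375499574664095 [ 0.464  -0.1659  0.02  ]
[0.494 0.125 0.04 ]
[ 0.5005 -0.0039  0.04  ]
[0.41   0.1212 0.04  ]
[ 0.416  -0.0084  0.04  ]
[(np.float64(296.16795313171485), np.float64(240.2978469210716)), (np.float64(295.88094283996435), np.float64(221.6319419221937))]
```

```bash
cat >> h.py <<'E'
from scipy.spatial.transform import Rotation as Ro
JA=165.1
def Rdown(jaw):
    a=np.radians(jaw); y=np.array([np.cos(a),np.sin(a),0]); z=np.array([0,0,-1.]); return np.stack([np.cross(y,z),y,z],1)
def plan(p,R=None,n=5,show=5,s=None):
    """rows to TCP target p (m) and R, split in n"""
    s=s or sense(); p0=np.array(s['tcp_pos']); R0=np.array(s['ee_rot']); R=R0 if R is None else R
    rv=Ro.from_matrix(R0.T@R).as_rotvec(); d=(np.array(p)-p0)/n
    print('t',s['time_s'],'tcp',np.round(p0,4),'to go mm',np.round((np.array(p)-p0)*1000,1),'rot',np.round(rv,3),'F',np.round(s['wrist_force'],1),'w',round(s['gripper_width']*87,1))
    for i in range(min(n,show)):
        Ri=R0@Ro.from_rotvec(rv*i/n).as_matrix()
        print(np.round(Ri.T@d*1000,1).tolist(),np.round(rv/n,3).tolist())
E
python3 -c "
from h import *
plan([.4645,-.1655,.2],Rdown(JA),11)"
```

```text
t 0.15 tcp [ 0.1441 -0.6077  0.2217] to go mm [320.4 442.2 -21.7] rot [ 2.000e-03  1.000e-03 -1.078e+00] F [-0.4  0.1 -0.7] w 87.0
[-37.6, 32.4, 2.0] [0.0, 0.0, -0.098]
[-40.6, 28.6, 2.0] [0.0, 0.0, -0.098]
[-43.2, 24.4, 2.0] [0.0, 0.0, -0.098]
[-45.4, 20.1, 2.0] [0.0, 0.0, -0.098]
[-47.1, 15.6, 2.0] [0.0, 0.0, -0.098]
```

Request:
carry_out(commands=[-37.5,32.5,2,0,0,-0.1,-40.5,28.5,2,0,0,-0.1,-43,24.5,2,0,0,-0.1,-45.5,20,2,0,0,-0.1,-47,15.5,2,0,0,-0.1], grip=87)

```text
time_s: 0.78
tcp_pos: [0.2893, -0.4018, 0.209]
ee_rot: [[-0.737, -0.676, -0.002], [-0.676, 0.737, 0.004], [-0.001, 0.005, -1.0]]
wrist_force: [0.6, -0.0, 0.9]
gripper_width: 1.002
```

```bash
python3 -c "
from h import *
plan([.4645,-.1655,.2],Rdown(JA),7)"
```

```text
t 0.775 tcp [ 0.2893 -0.4018  0.209 ] to go mm [175.2 236.3  -9. ] rot [ 0.004  0.002 -0.569] F [ 0.6 -0.   0.9] w 87.2
[-41.3, 8.0, 1.4] [0.001, 0.0, -0.081]
[-41.8, 4.6, 1.4] [0.001, 0.0, -0.081]
[-42.0, 1.2, 1.3] [0.001, 0.0, -0.081]
[-42.0, -2.2, 1.3] [0.001, 0.0, -0.081]
[-41.6, -5.6, 1.3] [0.001, 0.0, -0.081]
```

Request:
carry_out(commands=[-41.5,8,1,0,0,-0.081,-42,4.5,1,0,0,-0.081,-42,1,1,0,0,-0.081,-42,-2,1,0,0,-0.081,-42,-5.5,1,0,0,-0.081])

```text
time_s: 1.4
tcp_pos: [0.4167, -0.2244, 0.2039]
ee_rot: [[-0.398, -0.918, -0.003], [-0.918, 0.398, 0.005], [-0.003, 0.004, -1.0]]
wrist_force: [0.8, -1.2, -0.8]
gripper_width: 0.994
```

```bash
python3 -c "
from h import *
plan([.4645,-.1655,.2],Rdown(JA),2)"
```

```text
t 1.4 tcp [ 0.4167 -0.2244  0.2039] to go mm [47.8 58.9 -3.9] rot [ 0.004  0.004 -0.149] F [ 0.8 -1.2 -0.8] w 86.5
[-36.5, -10.2, 2.0] [0.002, 0.002, -0.074]
[-35.7, -12.9, 2.0] [0.002, 0.002, -0.074]
```

Request:
carry_out(commands=[-36.5,-10,2,0.002,0.002,-0.074,-35.5,-13,2,0.002,0.002,-0.074,0,0,0,0,0,0])

```text
time_s: 1.78
tcp_pos: [0.4663, -0.1613, 0.1994]
ee_rot: [[-0.249, -0.968, -0.001], [-0.968, 0.249, 0.0], [0.0, 0.001, -1.0]]
wrist_force: [-0.2, 0.1, -0.3]
gripper_width: 1.002
```

```bash
python3 -c "
from h import *
plan([.4645,-.1655,.2],Rdown(JA),1)
c=cam('wrist'); save('wrist','w1.png'); save('top','t1.png')
print(proj('wrist',[.4645,-.1655,.045],c))"
```

```text
t 1.775 tcp [ 0.4663 -0.1613  0.1994] to go mm [-1.8 -4.2  0.6] rot [ 0.001 -0.     0.008] F [-0.2  0.1 -0.3] w 87.2
[4.5, 0.7, -0.6] [0.001, -0.0, 0.008]
(np.float64(281.5689981009277), np.float64(191.3618865412667))
```

View pics/w1.png

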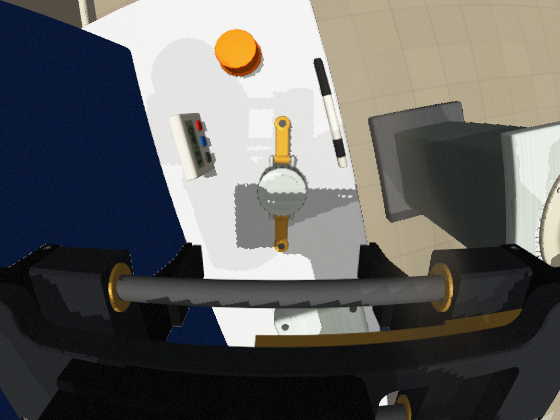

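View pics/t1.png

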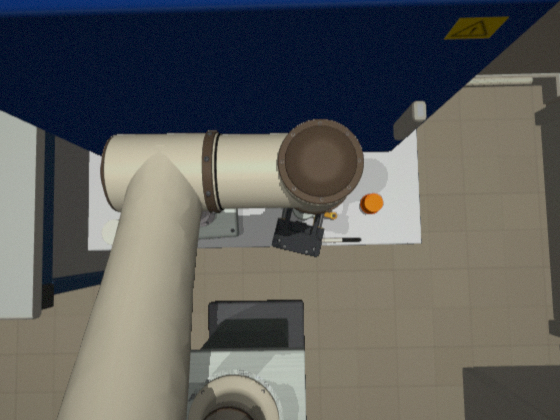

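```bash
python3 -c "
from h import *
c=cam('wrist')
im=cv2.imread('pics/w1.png')
cv2.imwrite('pics/w1z.png',cv2.resize(im[100:260,200:360],None,fx=3.7,fy=3.7,interpolation=cv2.INTER_CUBIC))
print(plane('wrist',282,189.5,.045,c),plane('wrist',257,189.5,.045,c),plane('wrist',307,189.5,.045,c))
a=plane('wrist',282.5,123,.02,c);b=plane('wrist',281,246,.02,c);print(a,b,(a+b)/2,np.degrees(np.arctan2(*(b-a)[:2])))
"
```

```text
[ 0.46216303 -0.16857536  0.045     ] [ 0.48628319 -0.17490245  0.045     ] [ 0.4379966  -0.16232445  0.045     ]
[ 0.44503111 -0.23187442  0.02      ] [ 0.48082878 -0.1003156   0.02      ] [ 0.46292995 -0.16609501  0.02      ] 15.221869292364204
```

View pics/w1z.png

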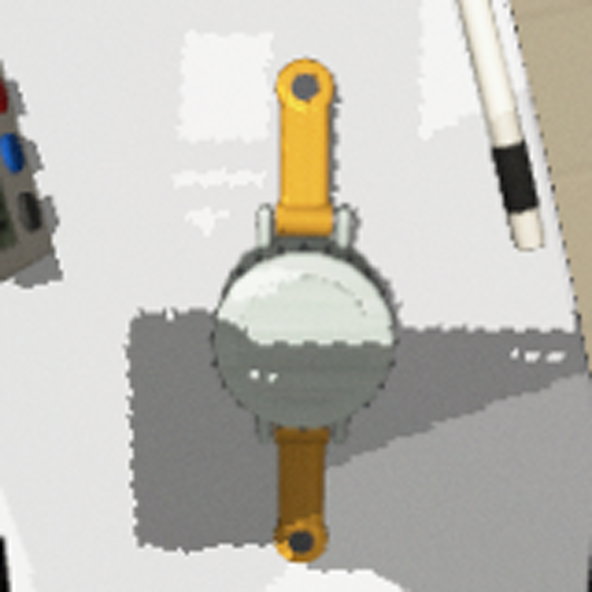

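```bash
python3 -c "
from h import *
plan([.464,-.166,.015],Rdown(JA),4)"
```

```text
t 1.875 tcp [ 0.465  -0.1627  0.1995] to go mm [  -1.    -3.3 -184.5] rot [ 0.001 -0.     0.005] F [-0.1 -0.9 -0.2] w 86.8
[0.8, -0.0, 46.1] [0.0, -0.0, 0.001]
[0.9, -0.0, 46.1] [0.0, -0.0, 0.001]
[0.9, -0.0, 46.1] [0.0, -0.0, 0.001]
[0.9, 0.0, 46.1] [0.0, -0.0, 0.001]
```

Request:
carry_out(commands=[1.5,0,46,0,0,0.003,1,0,46,0,0,0,0.5,0,46,0,0,0,0,0,0,0,0,0])

```text
time_s: 2.38
tcp_pos: [0.463, -0.1695, 0.0604]
ee_rot: [[-0.262, -0.965, 0.003], [-0.965, 0.262, -0.001], [-0.0, -0.003, -1.0]]
wrist_force: [0.1, 0.3, 1.2]
gripper_width: 0.999
```

```bash
python3 -c "
from h import *
plan([.464,-.166,.015],Rdown(JA),2)"
```

```text
t 2.375 tcp [ 0.463  -0.1695  0.0604] to go mm [  1.    3.5 -45.4] rot [-0.003  0.    -0.005] F [0.1 0.3 1.2] w 87.0
[-1.8, 0.0, 22.7] [-0.002, 0.0, -0.003]
[-1.8, 0.0, 22.7] [-0.002, 0.0, -0.003]
```

Request:
carry_out(commands=[-2,0,22,-0.002,0,-0.003,-1.5,0,19,-0.002,0,-0.003,0,0,3,0,0,0,0,0,0,0,0,0])

```text
time_s: 2.88
tcp_pos: [0.4688, -0.1691, 0.023]
ee_rot: [[-0.258, -0.966, 0.012], [-0.966, 0.258, -0.002], [-0.001, -0.012, -1.0]]
wrist_force: [0.0, -0.8, 0.2]
gripper_width: 0.997
```

```bash
python3 -c "
from h import *
plan([.464,-.166,.015],Rdown(JA),1)"
```

```text
t 2.875 tcp [ 0.4688 -0.1691  0.023 ] to go mm [-4.8  3.1 -8. ] rot [-0.012  0.001 -0.001] F [ 0.  -0.8  0.2] w 86.7
[-1.8, 5.6, 7.9] [-0.012, 0.001, -0.001]
```

Request:
carry_out(commands=[-2,5.5,4,-0.012,0,0,0,0,4,0,0,0])

```text
time_s: 3.12
tcp_pos: [0.4653, -0.1659, 0.017]
ee_rot: [[-0.259, -0.966, 0.004], [-0.966, 0.259, 0.001], [-0.002, -0.004, -1.0]]
wrist_force: [0.5, 0.2, 0.2]
gripper_width: 0.996
```

```bash
python3 -c "
from h import *
plan([.464,-.166,.015],Rdown(JA),1)"
```

```text
t 3.125 tcp [ 0.4653 -0.1659  0.017 ] to go mm [-1.3 -0.1 -2. ] rot [-0.004  0.002 -0.002] F [0.5 0.2 0.2] w 86.7
[0.4, 1.3, 2.0] [-0.004, 0.002, -0.002]
```

Close on the cap.

Request:
carry_out(commands=[0.5,1.5,1,-0.004,0.002,0,0,0,0,0,0,0,0,0,0,0,0,0,0,0,0,0,0,0], grip=30)

```text
time_s: 3.62
tcp_pos: [0.4637, -0.1659, 0.016]
ee_rot: [[-0.258, -0.966, -0.001], [-0.966, 0.258, 0.0], [0.0, 0.001, -1.0]]
wrist_force: [-0.2, 0.4, -0.5]
gripper_width: 0.632
```

```bash
python3 -c "
from h import *
plan([.464,-.166,.015],Rdown(JA),1)"
```

```text
t 3.625 tcp [ 0.4637 -0.1659  0.016 ] to go mm [ 0.3 -0.1 -1. ] rot [ 0.001 -0.    -0.001] F [-0.2  0.4 -0.5] w 55.0
[0.0, -0.3, 1.0] [0.001, -0.0, -0.001]
```

Request:
carry_out(commands=[0,0,0,0,0,0,0,0,0,0,0,0,0,0,0,0,0,0])

```text
time_s: 4.0
tcp_pos: [0.4637, -0.1659, 0.016]
ee_rot: [[-0.258, -0.966, -0.0], [-0.966, 0.258, 0.0], [0.0, 0.0, -1.0]]
wrist_force: [1.3, -0.6, 1.0]
gripper_width: 0.557
```

```bash
python3 -c "
from h import *
plan([.464,-.166,.215],Rdown(JA),5)"
```

```text
t 4.0 tcp [ 0.4637 -0.1659  0.016 ] to go mm [ 3.00e-01 -1.00e-01  1.99e+02] rot [ 0.    -0.    -0.001] F [ 1.3 -0.6  1. ] w 48.5
[0.0, -0.0, -39.8] [0.0, -0.0, -0.0]
[0.0, -0.0, -39.8] [0.0, -0.0, -0.0]
[0.0, -0.0, -39.8] [0.0, -0.0, -0.0]
[0.0, -0.0, -39.8] [0.0, -0.0, -0.0]
[0.0, -0.1, -39.8] [0.0, -0.0, -0.0]
```

Request:
carry_out(commands=[0,0,-20,0,0,0,0,0,-40,0,0,0,0,0,-40,0,0,0,0,0,-40,0,0,0,0,0,-20,0,0,0])

```text
time_s: 4.62
tcp_pos: [0.4587, -0.1651, 0.1748]
ee_rot: [[-0.261, -0.965, -0.016], [-0.965, 0.261, 0.003], [0.001, 0.016, -1.0]]
wrist_force: [0.1, 0.2, -3.9]
gripper_width: 0.564
```

```bash
python3 -c "
from h import *
plan([.4553,.0569,.17],Rdown(JA),6)
save('side','s2.png');save('wrist','w2.png')"
```

```text
t 4.625 tcp [ 0.4587 -0.1651  0.1748] to go mm [ -3.4 222.   -4.8] rot [ 0.016 -0.001 -0.004] F [ 0.1  0.2 -3.9] w 49.0
[-35.6, 10.2, 0.9] [0.003, -0.0, -0.001]
[-35.6, 10.2, 0.9] [0.003, -0.0, -0.001]
[-35.6, 10.2, 0.9] [0.003, -0.0, -0.001]
[-35.6, 10.1, 0.9] [0.003, -0.0, -0.001]
[-35.6, 10.1, 0.8] [0.003, -0.0, -0.001]
```

View pics/s2.png

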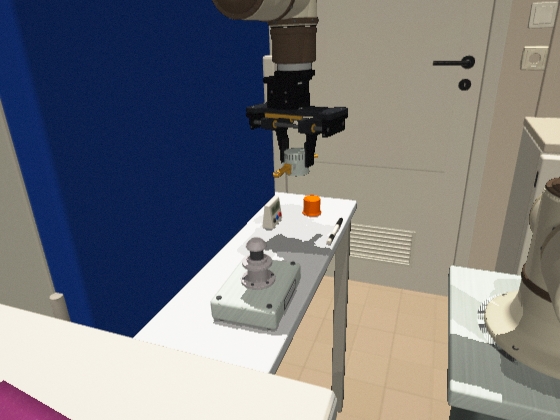

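View pics/w2.png

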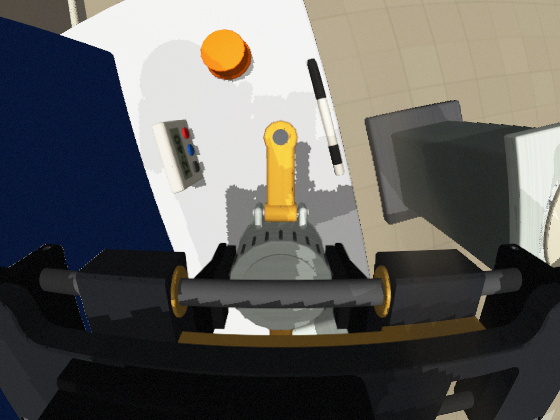

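Request:
carry_out(commands=[-35.5,10,1,0.006,0,-0.001,-35.5,10,1,0.005,0,-0.001,-35.5,10,1,0.005,0,-0.001,-35.5,10,1,0,0,-0.001,-35.5,10,1,0,0,0])

```text
time_s: 5.35
tcp_pos: [0.451, 0.022, 0.1606]
ee_rot: [[-0.266, -0.964, -0.015], [-0.964, 0.266, -0.001], [0.005, 0.014, -1.0]]
wrist_force: [1.0, -0.7, -3.6]
gripper_width: 0.562
```

```bash
python3 -c "
from h import *
plan([.4553,.0569,.17],Rdown(JA),1)"
```

```text
t 5.35 tcp [0.451  0.022  0.1606] to go mm [ 4.3 34.9  9.4] rot [ 0.014 -0.005 -0.009] F [ 1.  -0.7 -3.6] w 48.9
[-34.7, 5.3, -9.5] [0.014, -0.005, -0.009]
```

Request:
carry_out(commands=[-20,2.5,-10,0.01,-0.005,-0.009,-14.5,2.5,-6,0.008,0,0,0,0,-2,0,0,0])

```text
time_s: 5.72
tcp_pos: [0.4511, 0.0589, 0.1725]
ee_rot: [[-0.254, -0.967, -0.008], [-0.967, 0.254, -0.004], [0.006, 0.007, -1.0]]
wrist_force: [0.3, -0.3, -3.1]
gripper_width: 0.557
```

```bash
python3 -c "
from h import *
plan([.4553,.0569,.16],Rdown(JA),1)
im=save('side','s3.png');im2=save('top','t3.png');c=cam('wrist');save('wrist','w3.png')
cv2.imwrite('pics/s3z.png',cv2.resize(im[150:310,180:340,::-1],None,fx=3.7,fy=3.7,interpolation=cv2.INTER_CUBIC))
"
```

```text
t 5.725 tcp [0.4511 0.0589 0.1725] to go mm [  4.2  -2.  -12.5] rot [ 0.006 -0.006  0.003] F [ 0.3 -0.3 -3.1] w 48.5
[0.8, -4.6, 12.5] [0.006, -0.006, 0.003]
```

View pics/s3z.png

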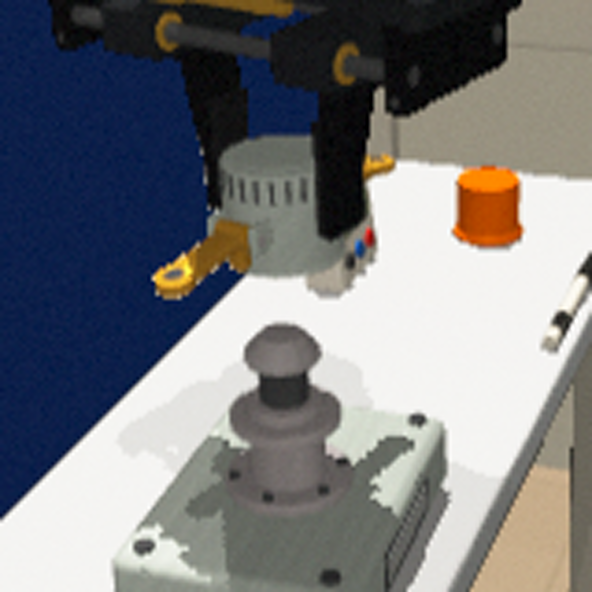

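View pics/w3.png

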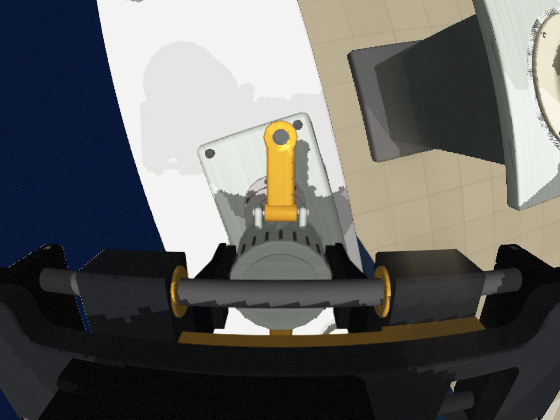

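Request:
carry_out(commands=[1,-4.5,10,0.006,-0.005,0.003,0,0,8,0,0,0])

```text
time_s: 6.12
tcp_pos: [0.4554, 0.0545, 0.1534]
ee_rot: [[-0.261, -0.965, -0.0], [-0.965, 0.261, -0.001], [0.001, 0.0, -1.0]]
wrist_force: [-0.7, 0.8, -3.7]
gripper_width: 0.562
```

```bash
python3 -c "
from h import *
plan([.4553,.0569,.14],Rdown(JA),1)
"
```

```text
t 6.125 tcp [0.4554 0.0545 0.1534] to go mm [ -0.1   2.4 -13.4] rot [ 0.    -0.001 -0.004] F [-0.7  0.8 -3.7] w 48.9
[-2.3, 0.7, 13.4] [0.0, -0.001, -0.004]
```

Request:
carry_out(commands=[-2.5,0.5,8,0,0,-0.004,0,0,7,0,0,0])

```text
time_s: 6.38
tcp_pos: [0.4552, 0.0564, 0.1366]
ee_rot: [[-0.258, -0.966, -0.002], [-0.966, 0.258, -0.001], [0.002, 0.001, -1.0]]
wrist_force: [-0.4, -0.1, -3.3]
gripper_width: 0.556
```

```bash
python3 -c "
from h import *
plan([.4553,.0569,.12],Rdown(JA),2)
im=save('side','s4.png')
cv2.imwrite('pics/s4z.png',cv2.resize(im[150:310,180:340,::-1],None,fx=3.7,fy=3.7,interpolation=cv2.INTER_CUBIC))
"
```

```text
t 6.375 tcp [0.4552 0.0564 0.1366] to go mm [  0.1   0.5 -16.6] rot [ 0.001 -0.002 -0.001] F [-0.4 -0.1 -3.3] w 48.4
[-0.3, -0.0, 8.3] [0.001, -0.001, -0.0]
[-0.3, 0.0, 8.3] [0.001, -0.001, -0.0]
```

View pics/s4z.png

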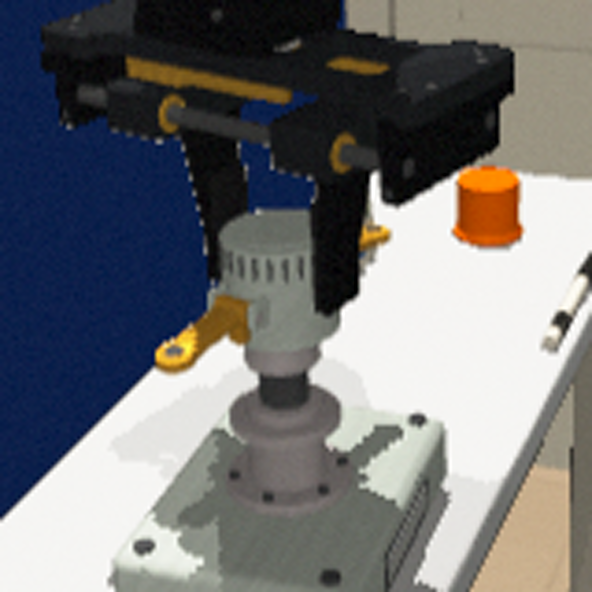

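Request:
carry_out(commands=[-0.5,0,8,0.001,-0.001,0,0,0,8,0,0,0,0,0,6,0,0,0])

```text
time_s: 6.8
tcp_pos: [0.455, 0.0569, 0.1125]
ee_rot: [[-0.258, -0.966, -0.001], [-0.966, 0.258, -0.001], [0.001, 0.001, -1.0]]
wrist_force: [-0.5, -0.6, -3.2]
gripper_width: 0.557
```

```bash
python3 -c "
from h import *
plan([.4553,.0569,.095],Rdown(JA),2)
"
```

```text
t 6.8 tcp [0.455  0.0569 0.1125] to go mm [  0.3  -0.  -17.5] rot [ 0.001 -0.001 -0.001] F [-0.5 -0.6 -3.2] w 48.5
[-0.1, -0.2, 8.7] [0.001, -0.001, -0.0]
[-0.0, -0.2, 8.7] [0.001, -0.001, -0.0]
```

Request:
carry_out(commands=[0,0,8,0.001,-0.001,0,0,0,7,0,0,0,0,0,4,0,0,0])

```text
time_s: 7.18
tcp_pos: [0.455, 0.0569, 0.0939]
ee_rot: [[-0.257, -0.966, -0.001], [-0.966, 0.257, -0.001], [0.002, 0.001, -1.0]]
wrist_force: [-13.5, 3.1, 32.4]
gripper_width: 0.56
```

```bash
python3 -c "
from h import *
plan([.4553,.0569,.09],Rdown(JA),2)
"
```

```text
t 7.175 tcp [0.455  0.0569 0.0939] to go mm [ 0.3  0.  -3.9] rot [ 0.001 -0.002  0.   ] F [-13.5   3.1  32.4] w 48.7
[-0.0, -0.2, 1.9] [0.0, -0.001, 0.0]
[-0.0, -0.2, 1.9] [0.0, -0.001, 0.0]
```

```bash
python3 -c "
from h import *
im=save('side','s5.png')
cv2.imwrite('pics/s5z.png',cv2.resize(im[170:290,200:320,::-1],None,fx=4.9,fy=4.9,interpolation=cv2.INTER_CUBIC))
s=sense();print(s['wrist_force'],s['moment'])
C=cam('side')
for z in (.0685,.0722,.076,.08,.086): print(z,np.round([ (proj('side',[.4553+ .025*np.cos(a),.0569+.025*np.sin(a),z],C)[0]-200)*4.9 for a in (0,)]+[ (proj('side',[.4553-.0088,.0569+.0234,z],C)[1]-170)*4.9],1))
"
```

```text
[-5.02968798 -0.54419526  9.7996184 ] [-0.00495566  1.79700317  0.02712224]
0.0685 [215.9 501.6]
0.0722 [215.2 491.9]
0.076 [214.5 481.9]
0.08 [213.8 471.3]
0.086 [212.6 455.4]
```

View pics/s5z.png

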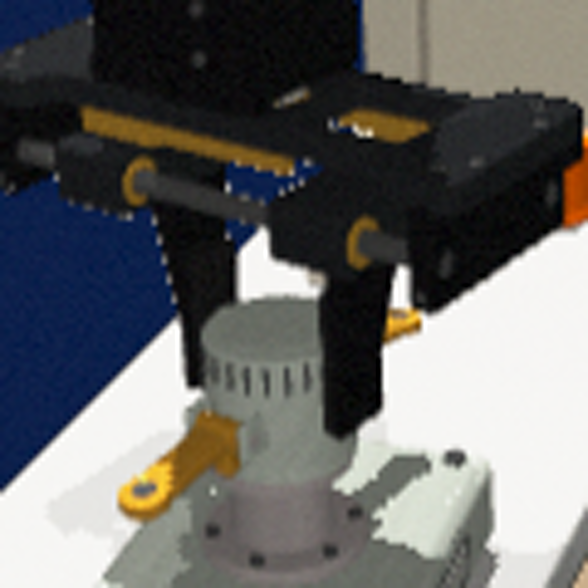

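```bash
python3 -c "
from h import *
for f in ('s4','s5'):
  im=cv2.imread('pics/%s.png'%f)
  cv2.imwrite('pics/%szz.png'%f,cv2.resize(im[215:295,225:295],None,fx=7,fy=7,interpolation=cv2.INTER_NEAREST))
a=cv2.imread('pics/s4zz.png');b=cv2.imread('pics/s5zz.png');cv2.imwrite('pics/cmp.png',cv2.resize(np.hstack([a,b]),None,fx=.8,fy=.8))
"
```

```text
(no output)
```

View pics/cmp.png

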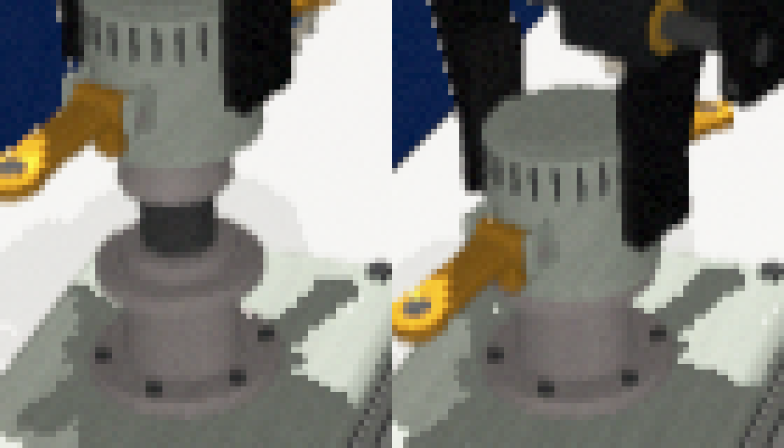

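Request:
carry_out(commands=[0,1,4,0,0,0,0,0,4,0,0,0])

```text
time_s: 7.48
tcp_pos: [0.4551, 0.0569, 0.0938]
ee_rot: [[-0.254, -0.967, 0.001], [-0.967, 0.254, -0.004], [0.003, -0.002, -1.0]]
wrist_force: [-14.6, 3.2, 31.4]
gripper_width: 0.557
```

```bash
python3 -c "
from h import *
plan([.4553,.0569,.09],Rdown(JA),2)
im=save('side','s6.png')
cv2.imwrite('pics/s6z.png',cv2.resize(im[215:295,225:295,::-1],None,fx=7,fy=7,interpolation=cv2.INTER_NEAREST))
"
```

```text
t 7.475 tcp [0.4551 0.0569 0.0938] to go mm [ 0.2  0.  -3.8] rot [-0.002 -0.003  0.003] F [-14.6   3.2  31.4] w 48.5
[-0.0, -0.1, 1.9] [-0.001, -0.002, 0.002]
[-0.0, -0.1, 1.9] [-0.001, -0.002, 0.002]
```

View pics/s6z.png

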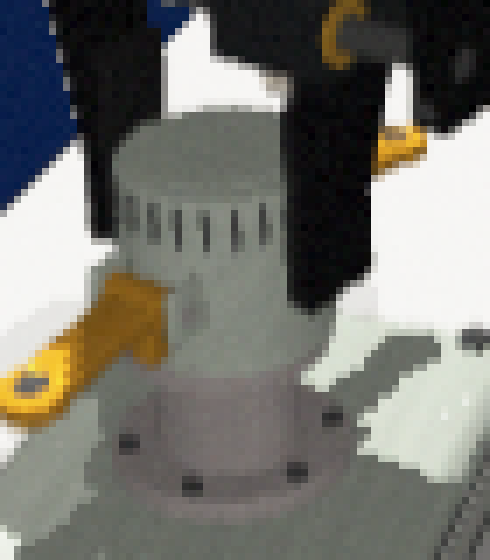

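Request:
carry_out(commands=[0,0,-1,0,0,0,0,0,0,0,0,0,0,0,0,0,0,0], grip=87)

```text
time_s: 7.9
tcp_pos: [0.4573, 0.0578, 0.0972]
ee_rot: [[-0.253, -0.967, 0.008], [-0.968, 0.253, -0.002], [-0.0, -0.008, -1.0]]
wrist_force: [0.4, -0.3, -0.3]
gripper_width: 0.81
```

```bash
python3 -c "
from h import *
plan([.4553,.0569,.2],Rdown(JA),5)
"
```

```text
t 7.9 tcp [0.4573 0.0578 0.0972] to go mm [ -2.   -0.9 102.8] rot [-0.008  0.001  0.004] F [ 0.4 -0.3 -0.3] w 70.4
[0.3, 0.2, -20.6] [-0.002, 0.0, 0.001]
[0.3, 0.2, -20.6] [-0.002, 0.0, 0.001]
[0.3, 0.2, -20.6] [-0.002, 0.0, 0.001]
[0.3, 0.3, -20.6] [-0.002, 0.0, 0.001]
[0.3, 0.3, -20.6] [-0.002, 0.0, 0.001]
```

Request:
carry_out(commands=[0,0,-15,-0.008,0,0.004,0,0,-30,0,0,0,0,0,-40,0,0,0,0,0,-20,0,0,0])

```text
time_s: 8.4
tcp_pos: [0.4564, 0.0571, 0.2018]
ee_rot: [[-0.257, -0.966, -0.007], [-0.966, 0.257, -0.003], [0.005, 0.006, -1.0]]
wrist_force: [0.3, 0.6, -1.2]
gripper_width: 1.0
```

```bash
cat >> h.py <<'E'
U=np.array([np.cos(np.radians(JA-90)),np.sin(np.radians(JA-90))]); AX=np.array([.455,.0569]); HZ=.0988
def S(s,z): return np.array([*(AX+U*s),z])
def where():
    s=sense(); d=np.array(s['tcp_pos'])[:2]-AX; print('s %.1f off %.1f z %.1f mm'%(d@U*1000,(d[0]*-U[1]+d[1]*U[0])*1000,s['tcp_pos'][2]*1000),'F',np.round(s['wrist_force'],1),'w',round(s['gripper_width']*87,1),'t',s['time_s'])
E
python3 -c "
from h import *
plan(S(.072,.19),Rdown(JA),2); where()
im=save('side','s7.png');c=cam('wrist');save('wrist','w7.png')
cv2.imwrite('pics/s7z.png',cv2.resize(im[150:310,180:340,::-1],None,fx=3.7,fy=3.7,interpolation=cv2.INTER_CUBIC))
print(proj('wrist',[*AX,.1228],c))
"
```

```text
t 8.4 tcp [0.4564 0.0571 0.2018] to go mm [ 17.1  69.4 -11.8] rot [ 0.006 -0.005  0.   ] F [ 0.3  0.6 -1.2] w 87.0
[-35.7, 0.6, 5.7] [0.003, -0.003, 0.0]
[-35.7, 0.6, 5.8] [0.003, -0.003, 0.0]
s 0.6 off -1.3 z 201.8 mm F [ 0.3  0.6 -1.2] w 87.0 t 8.4
(np.float64(283.93716426178577), np.float64(216.41705164157628))
```

View pics/s7z.png

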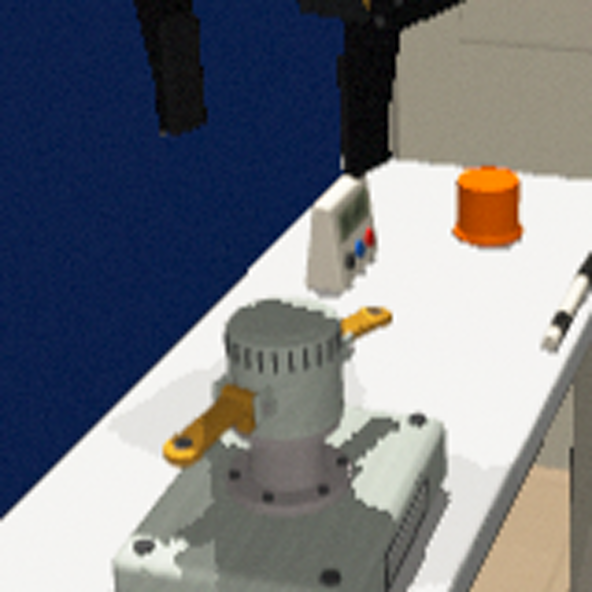

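View pics/w7.png

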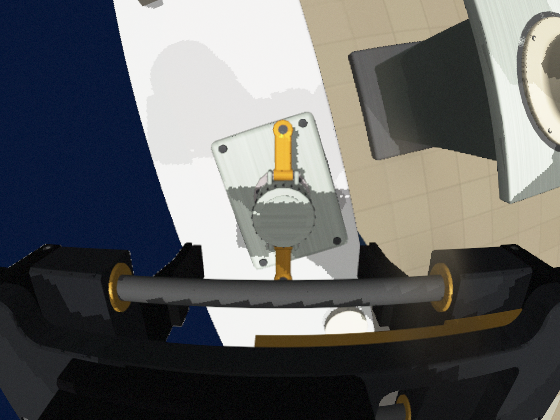

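Request:
carry_out(commands=[-35.5,0.5,5,0.003,-0.003,0,-35.5,0.5,5,0.003,-0.003,0,0,0,0,0,0,0,0,0,0,0,0,0,0,0,0,0,0,0], grip=0)

```text
time_s: 9.12
tcp_pos: [0.4722, 0.1258, 0.1858]
ee_rot: [[-0.26, -0.966, -0.006], [-0.966, 0.26, -0.002], [0.003, 0.005, -1.0]]
wrist_force: [0.3, 0.7, -0.5]
gripper_width: 0.516
```

```bash
python3 -c "
from h import *
plan(S(.070,.125),Rdown(JA),2); where()
save('top','t8.png')"
```

```text
t 9.125 tcp [0.4722 0.1258 0.1858] to go mm [  0.8  -1.3 -60.8] rot [ 0.005 -0.003 -0.003] F [ 0.3  0.7 -0.5] w 44.9
[0.4, -0.7, 30.4] [0.003, -0.002, -0.001]
[0.5, -0.6, 30.4] [0.003, -0.002, -0.001]
s 71.0 off 1.1 z 185.8 mm F [ 0.3  0.7 -0.5] w 44.9 t 9.125
```

View pics/t8.png

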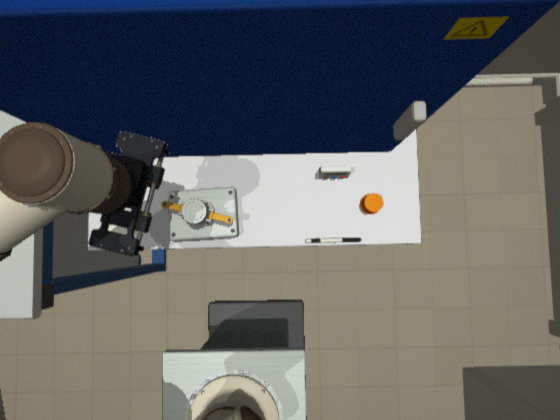

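Request:
carry_out(commands=[0.5,-0.5,20,0.003,-0.002,-0.002,0.5,-0.5,20,0.002,0,0,0,0,15,0,0,0,0,0,5,0,0,0])

```text
time_s: 9.68
tcp_pos: [0.4732, 0.1224, 0.1256]
ee_rot: [[-0.261, -0.965, 0.003], [-0.965, 0.261, 0.001], [-0.001, -0.002, -1.0]]
wrist_force: [-0.0, -0.4, 0.0]
gripper_width: 0.04
```

```bash
python3 -c "
from h import *
plan(S(.070,.110),Rdown(JA),1); where()
"
```

```text
t 9.675 tcp [0.4732 0.1224 0.1256] to go mm [ -0.2   2.1 -15.6] rot [-0.002  0.001 -0.004] F [-0.  -0.4  0. ] w 3.5
[-2.0, 0.8, 15.6] [-0.002, 0.001, -0.004]
s 68.0 off -0.7 z 125.6 mm F [-0.  -0.4  0. ] w 3.5 t 9.675
```

Request:
carry_out(commands=[-2,0.5,15,-0.002,0,-0.004,-1.5,0,10,0,0,0,0,0,8,0,0,0])

```text
time_s: 10.05
tcp_pos: [0.4746, 0.1261, 0.0918]
ee_rot: [[-0.257, -0.966, 0.003], [-0.966, 0.257, 0.002], [-0.003, -0.002, -1.0]]
wrist_force: [-0.0, 0.5, 0.8]
gripper_width: 0.004
```

```bash
python3 -c "
from h import *
plan(S(.0686,.083),Rdown(JA),1); where()
"
```

```text
t 10.05 tcp [0.4746 0.1261 0.0918] to go mm [-1.9 -2.9 -8.8] rot [-0.002  0.003 -0.   ] F [-0.   0.5  0.8] w 0.3
[3.3, 1.1, 8.8] [-0.002, 0.003, -0.0]
s 71.9 off -1.1 z 91.8 mm F [-0.   0.5  0.8] w 0.3 t 10.05
```

Request:
carry_out(commands=[3.5,1,9,-0.002,0.003,0,6,0,7.5,0,0,0])

```text
time_s: 10.3
tcp_pos: [0.472, 0.1176, 0.0747]
ee_rot: [[-0.256, -0.967, 0.002], [-0.967, 0.256, 0.001], [-0.001, -0.002, -1.0]]
wrist_force: [-0.1, -0.9, 2.2]
gripper_width: 0.008
```

```bash
python3 -c "
from h import *
plan(S(.0549,.070),Rdown(JA),1); where()
im=save('side','s9.png')
cv2.imwrite('pics/s9z.png',cv2.resize(im[150:310,180:340,::-1],None,fx=3.7,fy=3.7,interpolation=cv2.INTER_CUBIC))
"
```

```text
t 10.3 tcp [0.472  0.1176 0.0747] to go mm [-2.9 -7.6 -4.7] rot [-0.002  0.001  0.001] F [-0.1 -0.9  2.2] w 0.7
[8.1, 0.8, 4.7] [-0.002, 0.001, 0.001]
s 63.0 off -0.8 z 74.7 mm F [-0.1 -0.9  2.2] w 0.7 t 10.3
```

View pics/s9z.png

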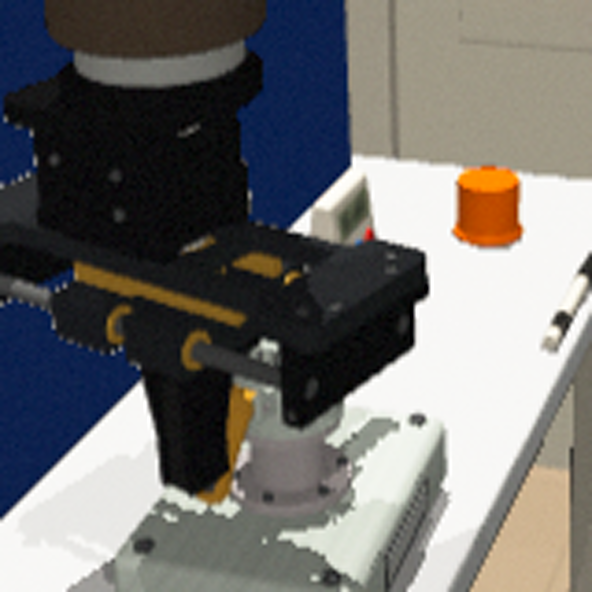

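Request:
carry_out(commands=[8,1,4,-0.002,0,0,6,0,1,0,0,0])

```text
time_s: 10.6
tcp_pos: [0.467, 0.1035, 0.0685]
ee_rot: [[-0.257, -0.966, 0.0], [-0.966, 0.257, 0.002], [-0.002, 0.0, -1.0]]
wrist_force: [-0.6, 8.6, -0.9]
gripper_width: 0.002
```

```bash
python3 -c "
from h import *
plan(S(.0464,.067),Rdown(JA),1); where()
"
```

```text
t 10.6 tcp [0.467  0.1035 0.0685] to go mm [-0.  -1.8 -1.5] rot [ 0.     0.002 -0.   ] F [-0.6  8.6 -0.9] w 0.2
[1.7, -0.4, 1.5] [0.0, 0.002, -0.0]
s 48.1 off 0.4 z 68.5 mm F [-0.6  8.6 -0.9] w 0.2 t 10.6
```

Request:
carry_out(commands=[4,0,0,0,0,0,4,0,0,0,0,0])

```text
time_s: 10.85
tcp_pos: [0.469, 0.1022, 0.069]
ee_rot: [[-0.26, -0.966, 0.013], [-0.965, 0.26, 0.017], [-0.02, -0.008, -1.0]]
wrist_force: [-1.5, 17.6, -5.1]
gripper_width: 0.008
```

```bash
python3 -c "
from h import *
where()
im=save('side','s10.png')
cv2.imwrite('pics/s10z.png',cv2.resize(im[150:310,180:340,::-1],None,fx=3.7,fy=3.7,interpolation=cv2.INTER_CUBIC))
"
```

```text
s 47.4 off -1.8 z 69.0 mm F [-1.5 17.6 -5.1] w 0.7 t 10.85
```

View pics/s10z.png

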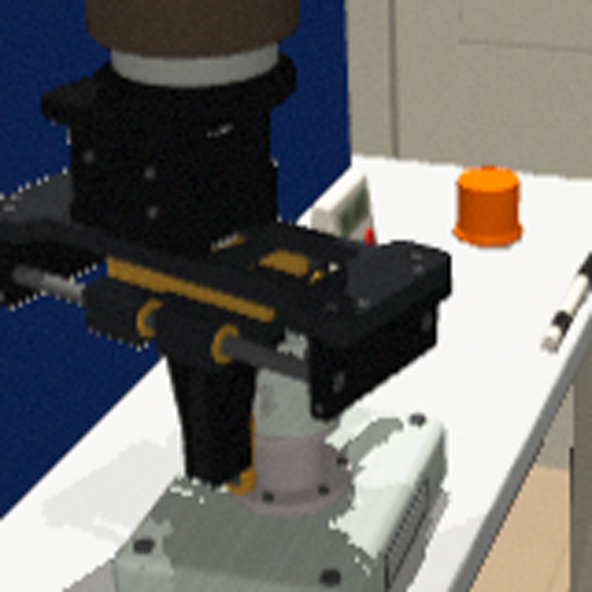

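Request:
carry_out(commands=[-15,-1.5,0,0.008,-0.019,0,-15,0,-10,0,0,0,0,0,-40,0,0,0,0,0,-50,0,0,0])

```text
time_s: 11.4
tcp_pos: [0.4733, 0.127, 0.17]
ee_rot: [[-0.26, -0.966, 0.016], [-0.965, 0.26, 0.027], [-0.03, -0.009, -1.0]]
wrist_force: [0.9, 0.0, -0.5]
gripper_width: 0.004
```

```bash
python3 -c "
from h import *
where(); plan(S(-.072,.19),Rdown(JA),4)
im=save('side','s11.png')
cv2.imwrite('pics/s11z.png',cv2.resize(im[190:290,200:300,::-1],None,fx=5.9,fy=5.9,interpolation=cv2.INTER_CUBIC))
"
```

```text
s 72.5 off 0.4 z 170.0 mm F [ 0.9  0.  -0.5] w 0.3 t 11.4
t 11.4 tcp [0.4733 0.127  0.17  ] to go mm [ -36.8 -139.7   20. ] rot [-0.009  0.03  -0.003] F [ 0.9  0.  -0.5] w 0.3
[36.0, -0.2, -6.1] [-0.002, 0.007, -0.001]
[36.0, -0.2, -5.8] [-0.002, 0.007, -0.001]
[36.0, -0.2, -5.5] [-0.002, 0.007, -0.001]
[36.1, -0.1, -5.3] [-0.002, 0.007, -0.001]
```

View pics/s11z.png

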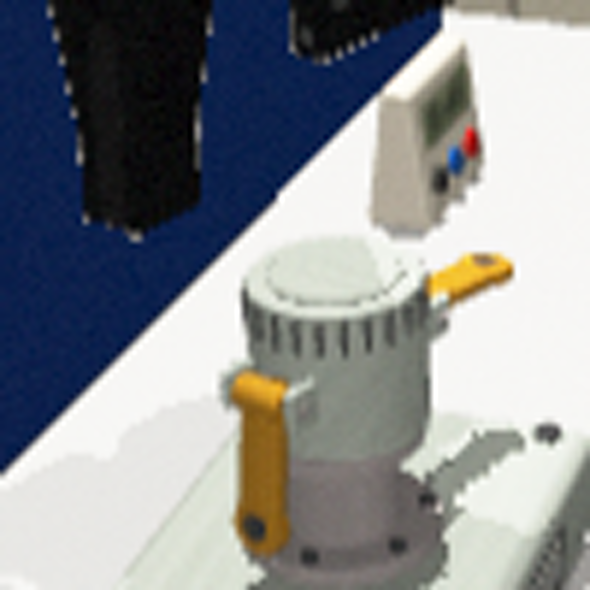

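Request:
carry_out(commands=[30,0,-10,-0.003,0.01,0,38,0,-5,-0.003,0.01,0,38,0,-3,-0.003,0.01,0,36,0,0,0,0,0,0,0,0,0,0,0])

```text
time_s: 12.08
tcp_pos: [0.4406, -0.0123, 0.1988]
ee_rot: [[-0.256, -0.966, 0.021], [-0.967, 0.256, 0.005], [-0.01, -0.019, -1.0]]
wrist_force: [0.0, 0.5, 0.4]
gripper_width: 0.003
```

```bash
python3 -c "
from h import *
where(); plan(S(-.072,.115),Rdown(JA),3)
c=cam('wrist');save('wrist','w12.png')
"
```

```text
s -70.5 off -3.8 z 198.8 mm F [0.  0.5 0.4] w 0.2 t 12.075
t 12.075 tcp [ 0.4406 -0.0123  0.1988] to go mm [ -4.1  -0.4 -83.8] rot [-0.019  0.01   0.001] F [0.  0.5 0.4] w 0.2
[0.8, 1.8, 27.9] [-0.006, 0.003, 0.0]
[0.7, 1.6, 27.9] [-0.006, 0.003, 0.0]
[0.6, 1.4, 27.9] [-0.006, 0.003, 0.0]
```

View pics/w12.png

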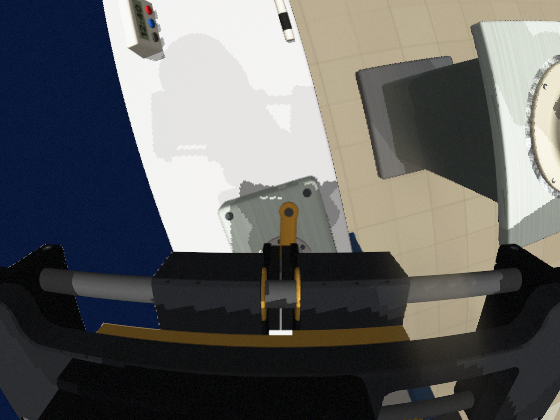

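Request:
carry_out(commands=[1,2,28,-0.007,0.004,0,0.5,2,28,-0.006,0.003,0,0,0,18,-0.006,0.003,0,0,0,8,0,0,0])

```text
time_s: 12.62
tcp_pos: [0.4414, -0.0088, 0.1173]
ee_rot: [[-0.252, -0.968, 0.006], [-0.968, 0.252, 0.0], [-0.002, -0.006, -1.0]]
wrist_force: [0.5, -0.3, -0.2]
gripper_width: 0.005
```

```bash
python3 -c "
from h import *
where(); plan(S(-.072,.092),Rdown(JA),2)
"
```

```text
s -67.0 off -3.7 z 117.3 mm F [ 0.5 -0.3 -0.2] w 0.5 t 12.625
t 12.625 tcp [ 0.4414 -0.0088  0.1173] to go mm [ -4.9  -3.9 -25.3] rot [-0.006  0.002  0.006] F [ 0.5 -0.3 -0.2] w 0.5
[2.5, 1.9, 12.6] [-0.003, 0.001, 0.003]
[2.5, 1.9, 12.6] [-0.003, 0.001, 0.003]
```

Request:
carry_out(commands=[3,3,10,-0.005,0.002,0.005,2,1,15,0,0,0])

```text
time_s: 12.88
tcp_pos: [0.4378, -0.0115, 0.0925]
ee_rot: [[-0.255, -0.967, 0.004], [-0.967, 0.255, 0.0], [-0.001, -0.004, -1.0]]
wrist_force: [0.8, 1.3, 1.1]
gripper_width: 0.002
```

```bash
python3 -c "
from h import *
where(); plan(S(-.0686,.083),Rdown(JA),1)
"
```

```text
s -70.6 off -0.9 z 92.5 mm F [0.8 1.3 1.1] w 0.2 t 12.875
t 12.875 tcp [ 0.4378 -0.0115  0.0925] to go mm [-0.4  2.1 -9.5] rot [-0.004  0.001  0.002] F [0.8 1.3 1.1] w 0.2
[-1.9, 1.0, 9.5] [-0.004, 0.001, 0.002]
```

Request:
carry_out(commands=[-2,1,9,-0.004,0,0.002,-6,0,7.5,0,0,0])

```text
time_s: 13.12
tcp_pos: [0.4393, -0.0033, 0.0758]
ee_rot: [[-0.257, -0.966, 0.001], [-0.966, 0.257, 0.001], [-0.002, -0.0, -1.0]]
wrist_force: [0.2, -0.3, 1.7]
gripper_width: 0.006
```

```bash
python3 -c "
from h import *
where(); plan(S(-.0549,.070),Rdown(JA),1)
"
```

```text
s -62.2 off -0.3 z 75.8 mm F [ 0.2 -0.3  1.7] w 0.5 t 13.125
t 13.125 tcp [ 0.4393 -0.0033  0.0758] to go mm [ 1.6  7.1 -5.8] rot [-0.     0.002 -0.   ] F [ 0.2 -0.3  1.7] w 0.5
[-7.3, 0.3, 5.8] [-0.0, 0.002, -0.0]
```

Request:
carry_out(commands=[-7.5,0.5,6,0,0.002,0,-6,0,1,0,0,0])

```text
time_s: 13.38
tcp_pos: [0.4424, 0.0107, 0.0682]
ee_rot: [[-0.257, -0.966, -0.001], [-0.966, 0.257, -0.001], [0.001, 0.0, -1.0]]
wrist_force: [0.1, -1.4, -0.4]
gripper_width: 0.004
```

```bash
python3 -c "
from h import *
where()
"
```

```text
s -47.9 off 0.3 z 68.2 mm F [ 0.1 -1.4 -0.4] w 0.4 t 13.375
```

Request:
carry_out(commands=[-4,0,0,0,0,0,-4,0,0,0,0,0])

```text
time_s: 13.62
tcp_pos: [0.4417, 0.0162, 0.0677]
ee_rot: [[-0.256, -0.967, -0.008], [-0.967, 0.256, -0.007], [0.009, 0.006, -1.0]]
wrist_force: [2.6, -23.4, 3.7]
gripper_width: 0.006
```

```bash
python3 -c "
from h import *
where(); plan(S(-.065,.069),Rdown(JA),1)
"
```

```text
s -42.8 off 2.4 z 67.7 mm F [  2.6 -23.4   3.7] w 0.5 t 13.625
t 13.625 tcp [0.4417 0.0162 0.0677] to go mm [ -3.4 -22.1   1.3] rot [ 0.006 -0.009  0.001] F [  2.6 -23.4   3.7] w 0.5
[22.3, -2.3, -1.1] [0.006, -0.009, 0.001]
```

Request:
carry_out(commands=[15,-2,0,0.006,-0.009,0,15,0,-10,0,0,0,0,0,-40,0,0,0,20,0,-40,0,0,0,40,0,-30,0,0,0])

```text
time_s: 14.25
tcp_pos: [0.4208, -0.0722, 0.1926]
ee_rot: [[-0.252, -0.968, 0.001], [-0.968, 0.252, -0.0], [0.0, -0.001, -1.0]]
wrist_force: [0.2, 0.3, 0.3]
gripper_width: 0.008
```

```bash
python3 -c "
from h import *
where()
im=save('side','s13.png')
cv2.imwrite('pics/s13z.png',cv2.resize(im[200:300,200:300,::-1],None,fx=5.9,fy=5.9,interpolation=cv2.INTER_CUBIC))
im=save('wrist','w13.png');im=save('top','t13.png')
cv2.imwrite('pics/t13z.png',cv2.resize(im[160:260,150:250,::-1],None,fx=5.9,fy=5.9,interpolation=cv2.INTER_CUBIC))
"
```

```text
s -133.5 off -0.2 z 192.6 mm F [0.2 0.3 0.3] w 0.7 t 14.25
```

View pics/s13z.png

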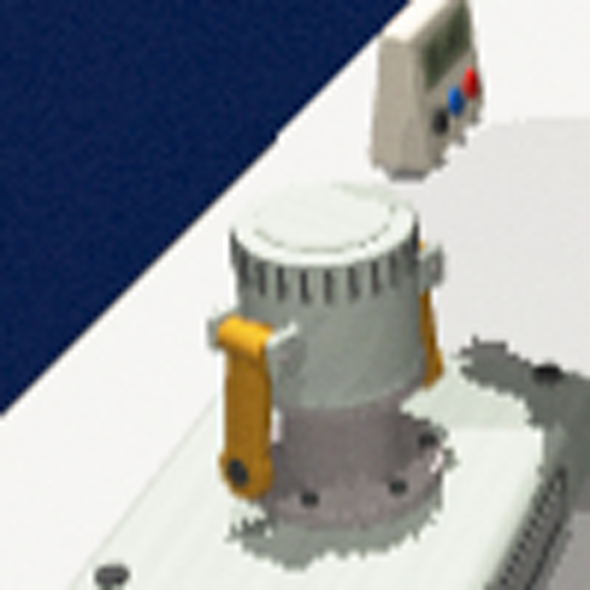

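View pics/w13.png

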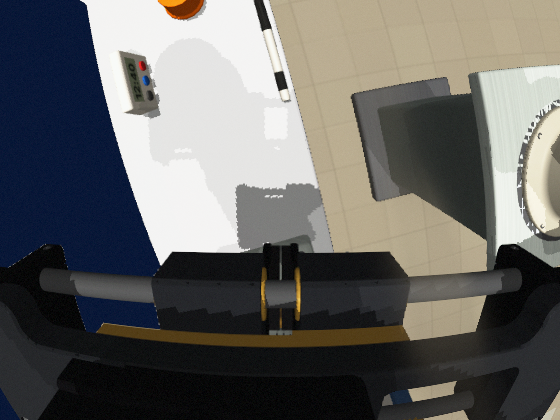

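View pics/t13z.png

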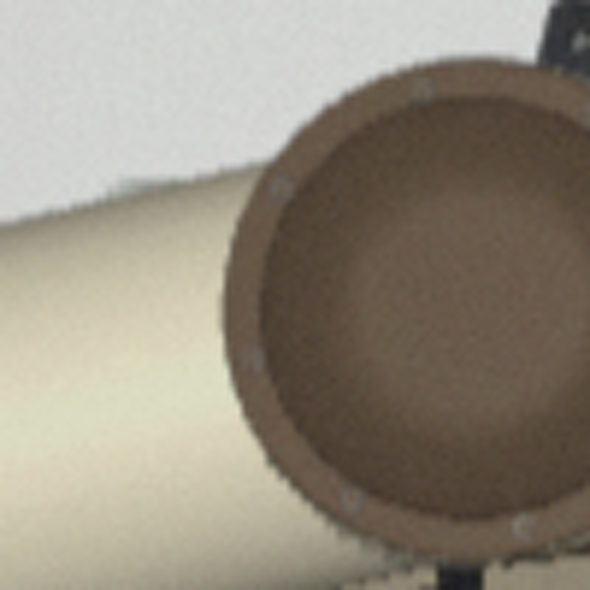

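Request:
carry_out(commands=[-30,0,-10,0,0,0,-35,0,-5,0,0,0,-35,0,-5,0,0,0,-35,0,0,0,0,0,-20,0,0,0,0,0])

```text
time_s: 15.02
tcp_pos: [0.4595, 0.0822, 0.2107]
ee_rot: [[-0.26, -0.966, -0.002], [-0.966, 0.26, 0.001], [-0.001, 0.002, -1.0]]
wrist_force: [0.2, -0.1, -0.1]
gripper_width: 0.006
```

```bash
python3 -c "
from h import *
where()
c=cam('wrist');im=save('wrist','w14.png')
print(proj('wrist',[*AX,.1233],c),proj('wrist',[*AX,.076],c))
cv2.imwrite('pics/w14z.png',cv2.resize(im[120:260,210:350,::-1],None,fx=4.2,fy=4.2,interpolation=cv2.INTER_CUBIC))
save('side','s14.png')
"
```

```text
s 25.6 off 2.2 z 210.7 mm F [ 0.2 -0.1 -0.1] w 0.6 t 15.025
(np.float64(278.0338044295583), np.float64(183.65124041586452)) (np.float64(278.27794124586), np.float64(173.6108661633961))
```

View pics/w14z.png

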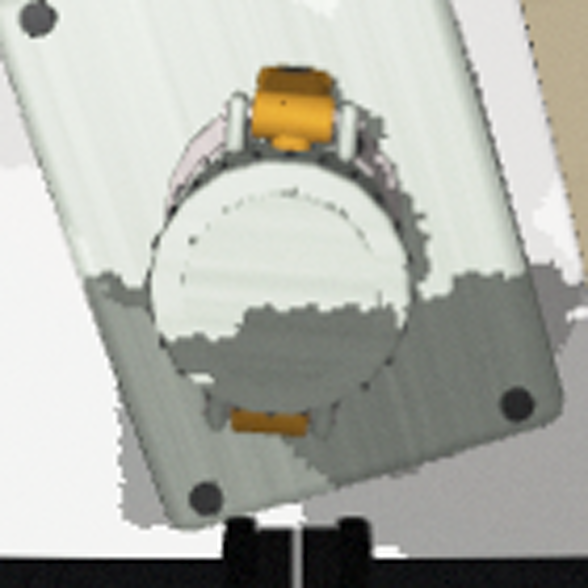

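```bash
python3 -c "
from h import *
a=[cv2.resize(cv2.imread('pics/%s.png'%f)[215:295,225:295],None,fx=5,fy=5,interpolation=cv2.INTER_CUBIC) for f in ('s11','s13')]
cv2.imwrite('pics/cmp2.png',np.hstack(a))"
```

```text
(no output)
```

View pics/cmp2.png

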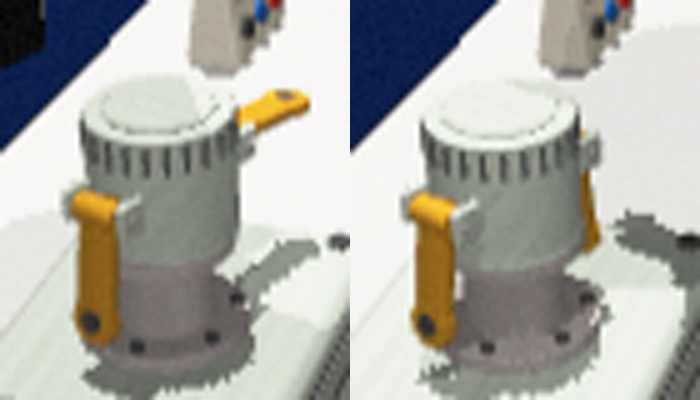

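```bash
python3 -c "
from h import *
C=cam('side')
outs=[]
for f,ds in (('s7',0),('s14',.003)):
  im=cv2.resize(cv2.imread('pics/%s.png'%f)[215:295,225:295],None,fx=5.6,fy=5.6,interpolation=cv2.INTER_CUBIC)
  ax=AX+U*ds
  for z in (.0778,.1228):
    for a in np.linspace(0,2*np.pi,60,endpoint=False):
      u,v=proj('side',[ax[0]+.025*np.cos(a),ax[1]+.025*np.sin(a),z],C)
      cv2.circle(im,(int((u-225+.5)*5.6),int((v-215+.5)*5.6)),1,(0,0,255),-1)
  outs.append(im)
cv2.imwrite('pics/ov.png',np.hstack(outs))
c=cam('wrist')
for z in(.053,.06,.098): print(z,[(np.array(plane('wrist',210+x/4.2,120+y/4.2,z,c))[:2]-AX)@U*1000 for x,y in((295,66),(270,434))])
"
```

```text
0.053 [np.float64(-33.94731291893572), np.float64(55.83582863863431)]
0.06 [np.float64(-34.299430769208776), np.float64(53.51874624301484)]
0.098 [np.float64(-36.210927670691106), np.float64(40.94029895250914)]
```

View pics/ov.png

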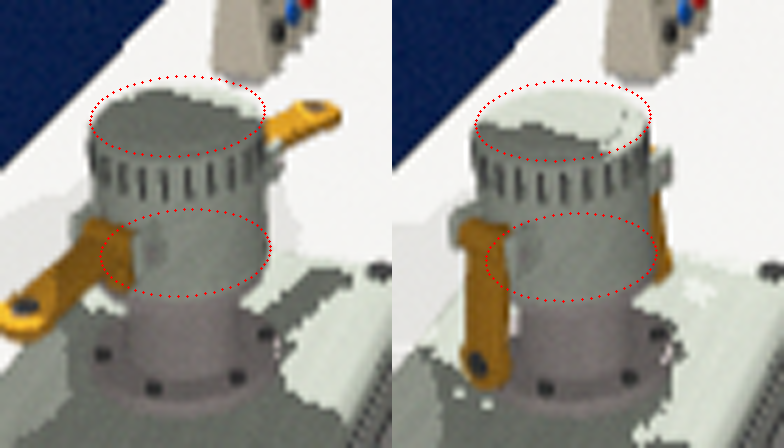

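```bash
python3 -c "
from h import *
def sp(u,v):
  o,d=ray('side',u,v); n=np.array([-U[1],U[0],0]); A3=np.array([*AX,0]); k=((A3-o)@n)/(d@n); p=o+d*k; return round((p[:2]-AX)@U*1000,1), round(p[2]*1000,1)
for x,y in ((85,364),(93,228),(270,272)): print(sp(x/5.6+224.5,y/5.6+214.5))
# same from s11 (crop 225,215 x5 in cmp2 left): hole (90,322) 
print(sp(90/5+224.5,322/5+214.5),sp(95/5+224.5,208/5+214.5))
"
```

```text
(np.float64(47.3), np.float64(64.9))
(np.float64(39.7), np.float64(105.1))
(np.float64(-40.6), np.float64(50.2))
(np.float64(40.6), np.float64(62.3)) (np.float64(34.3), np.float64(100.9))
```

Request:
carry_out(commands=[14,2,-4,0,0,-0.185,14,2,-4,0,0,-0.185,12,6,-4,0,0,-0.185,0,0,0,0,0,-0.185,0,0,0,0,0,-0.185])

```text
time_s: 15.75
tcp_pos: [0.4429, 0.0384, 0.2207]
ee_rot: [[0.627, -0.779, -0.008], [-0.779, -0.627, -0.001], [-0.004, 0.007, -1.0]]
wrist_force: [-0.8, 0.2, 0.1]
gripper_width: 0.004
```

Request:
carry_out(commands=[0,0,0,0,0,-0.185,0,0,0,0,0,-0.185,0,0,0,0,0,-0.185,0,0,0,0,0,-0.185,0,0,0,0,0,-0.185])

```text
time_s: 16.38
tcp_pos: [0.4393, 0.0341, 0.2188]
ee_rot: [[0.999, 0.045, -0.014], [0.045, -0.999, -0.003], [-0.014, 0.002, -1.0]]
wrist_force: [0.2, 0.4, -0.2]
gripper_width: 0.004
```

Request:
carry_out(commands=[0,0,0,0,0,-0.185,0,0,0,0,0,-0.185,0,0,0,0,0,-0.185,0,0,0,0,0,-0.185,0,0,0,0,0,-0.185])

```text
time_s: 17.0
tcp_pos: [0.4357, 0.0299, 0.2169]
ee_rot: [[0.555, 0.832, -0.02], [0.832, -0.555, -0.004], [-0.015, -0.015, -1.0]]
wrist_force: [0.6, 0.4, 0.2]
gripper_width: 0.004
```

```bash
python3 -c "
from h import *
where();s=sense();print(np.round(s['joints'],1));plan(S(-.03,.21),Rdown(JA+180),2)
"
```

```text
s -31.0 off 11.7 z 216.9 mm F [0.6 0.4 0.2] w 0.4 t 17.0
[ 25.2   4.3 -24.   -0.3 -62.9 121.3]
t 17.0 tcp [0.4357 0.0299 0.2169] to go mm [11.6 -2.  -6.9] rot [-0.017  0.012 -0.328] F [0.6 0.4 0.2] w 0.4
[2.4, 5.4, 3.4] [-0.008, 0.006, -0.164]
[1.5, 5.7, 3.4] [-0.008, 0.006, -0.164]
```

Request:
carry_out(commands=[2.5,5.5,0,-0.008,0.006,-0.164,1.5,5.5,0,-0.008,0.006,-0.164,0,0,0,0,0,0])

```text
time_s: 17.38
tcp_pos: [0.4454, 0.0257, 0.2156]
ee_rot: [[0.251, 0.968, -0.004], [0.968, -0.251, -0.0], [-0.001, -0.004, -1.0]]
wrist_force: [-0.3, -0.3, 0.4]
gripper_width: 0.011
```

```bash
python3 -c "
from h import *
where()
c=cam('wrist');o=ray('wrist',280,210,c)[0];print('cam s',(o[:2]-AX)@U,o)
im=save('wrist','w15.png')
cv2.imwrite('pics/w15z.png',cv2.resize(im[100:260,200:360,::-1],None,fx=3.7,fy=3.7,interpolation=cv2.INTER_CUBIC))
import pickle;pickle.dump(c,open('w15.pkl','wb'))
"
```

```text
s -32.6 off 1.3 z 215.6 mm F [-0.3 -0.3  0.4] w 0.9 t 17.375
cam s 0.0429537783348694 [0.46563033 0.09851979 0.37773904]
```

View pics/w15z.png

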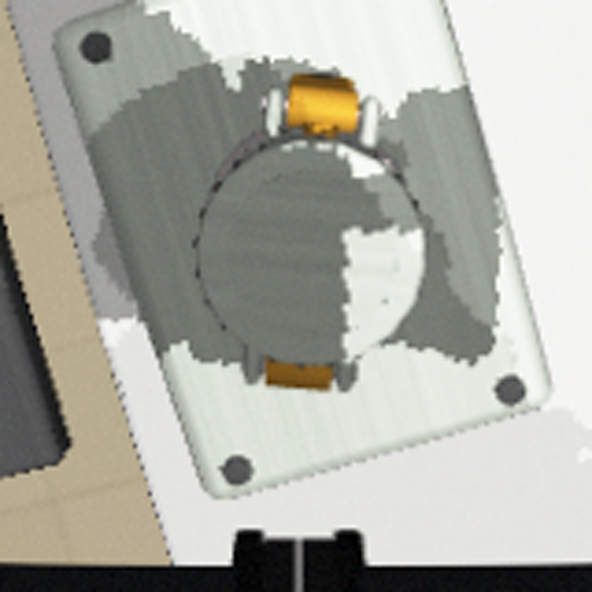

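```bash
python3 -c "
from h import *
import pickle
c=pickle.load(open('w15.pkl','rb'))
f=lambda x,y,z:np.round(((plane('wrist',200+x/3.7-.4,100+y/3.7-.4,z,c))[:2]-AX)@np.array([U,[-U[1],U[0]]]).T*1000,1)
print('centre',f(312,252,.1228),f(312,140,.1228),f(312,364,.1228))
for z in (.053,.06,.098): print('a',z,f(323,74,z),'b',f(300,390,z))
print('barrel a top',f(322,108,.102),'b',f(300,362,.102))
"
```

```text
centre [ 5.4 -1.7] [29.4 -1.5] [-19.3  -2. ]
a 0.053 [43.5 -4.9] b [-43.8   0.7]
a 0.06 [43.5 -4.8] b [-41.9   0.7]
a 0.098 [43.4 -4.1] b [-31.8   0.6]
barrel a top [35.6 -3.9] b [-23.9   0.7]
```

Request:
carry_out(commands=[-30,0,-20,0,0,0,-50,0,-20,0,0,0,-60,0,0,0,0,0,-60,0,0,0,0,0,-50,0,0,0,0,0])

```text
time_s: 18.05
tcp_pos: [0.379, -0.2208, 0.2577]
ee_rot: [[0.258, 0.966, -0.004], [0.966, -0.258, -0.002], [-0.003, -0.004, -1.0]]
wrist_force: [-0.1, -0.9, 0.3]
gripper_width: 0.006
```

```bash
python3 -c "
from h import *
where()
im=save('top','t16.png');im2=save('side','s16.png')
a=cv2.resize(im[170:250,150:250,::-1],None,fx=4,fy=4,interpolation=cv2.INTER_CUBIC)
b=cv2.resize(im2[215:295,210:310,::-1],None,fx=4,fy=4,interpolation=cv2.INTER_CUBIC)
cv2.imwrite('pics/f16.png',np.hstack([a,b]))
"
```

```text
s -287.9 off 2.0 z 257.7 mm F [-0.1 -0.9  0.3] w 0.5 t 18.05
```

View pics/f16.png

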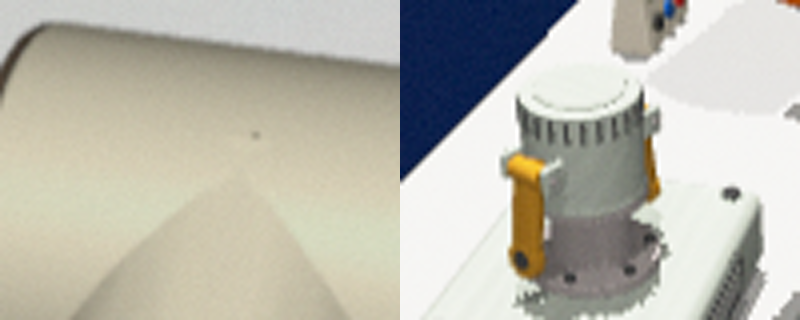

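```bash
python3 -c "
from h import *
for f in ('s4','s7','s11','s16'):
  im=cv2.imread('pics/%s.png'%f)
  print(f)
  for v in (236,239,242,246,250,254,258,262): print(v,'L',im[v,234:246,1].tolist(),'R',im[v,266:278,1].tolist())
"
```

```text
s4
236 L [82, 79, 79, 81, 78, 82, 88, 82, 85, 85, 81, 91] R [121, 117, 113, 109, 107, 99, 229, 244, 245, 245, 245, 245]
239 L [83, 82, 81, 81, 86, 84, 81, 90, 77, 85, 91, 84] R [121, 115, 119, 114, 138, 210, 244, 246, 244, 246, 245, 245]
242 L [87, 88, 85, 95, 135, 203, 245, 245, 196, 150, 101, 103] R [146, 220, 244, 245, 245, 245, 244, 245, 245, 244, 244, 244]
246 L [201, 244, 245, 245, 245, 245, 245, 245, 246, 245, 245, 226] R [146, 228, 241, 242, 241, 245, 245, 246, 245, 246, 245, 245]
250 L [245, 245, 245, 246, 246, 245, 242, 241, 230, 229, 228, 228] R [229, 228, 229, 230, 230, 230, 229, 228, 229, 229, 240, 244]
254 L [241, 230, 241, 240, 228, 228, 229, 231, 230, 229, 229, 229] R [168, 209, 223, 229, 229, 229, 229, 229, 229, 228, 230, 229]
258 L [230, 229, 230, 228, 229, 228, 229, 230, 221, 145, 92, 93] R [93, 82, 91, 91, 93, 144, 220, 228, 229, 230, 230, 230]
262 L [228, 228, 229, 230, 229, 226, 206, 222, 109, 92, 92, 91] R [90, 90, 90, 93, 94, 91, 187, 223, 225, 222, 221, 220]
s7
236 L [158, 242, 244, 244, 244, 244, 238, 211, 117, 106, 108, 105] R [105, 108, 106, 107, 108, 154,
[... 2246 characters left out ...]
 242, 245] R [141, 124, 85, 73, 77, 194, 227, 206, 162, 239, 245, 245]
246 L [246, 246, 246, 246, 246, 229, 107, 75, 118, 105, 75, 134] R [95, 103, 104, 92, 96, 136, 132, 117, 120, 216, 245, 246]
250 L [245, 245, 246, 245, 246, 246, 165, 120, 127, 131, 124, 137] R [131, 121, 118, 111, 100, 89, 82, 243, 245, 245, 246, 245]
254 L [246, 179, 169, 147, 173, 200, 185, 150, 151, 141, 130, 127] R [126, 122, 120, 112, 105, 89, 85, 161, 244, 245, 246, 246]
258 L [246, 188, 131, 98, 104, 116, 129, 151, 168, 179, 141, 194] R [126, 126, 120, 114, 102, 95, 88, 82, 234, 245, 245, 246]
262 L [245, 246, 245, 246, 157, 104, 103, 105, 98, 92, 89, 112] R [128, 126, 120, 119, 121, 99, 88, 99, 97, 212, 241, 242]
```

```bash
python3 -c "
from h import *
where(); print(finish_job())"
```

```text
s -289.6 off 2.4 z 257.2 mm F [ 0.6  0.9 -0.6] w 0.4 t 18.15
the job is handed in; nothing more can be done
None
```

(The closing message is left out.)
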